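# Start the port plug in the sample chamber's thread and keep hold of it

### The job

Close the sample chamber: lift the red-winged port plug out of the white parts tray and set it upright on the mouth of the chamber's round boss with its two lugs resting on the rim, about an eighth of a turn (45 degrees) clockwise, seen from above, of the two entry slots. Keeping it on the rim, turn it backward (anticlockwise) until you feel the lugs drop through the slots, then turn it forward (clockwise) about a sixth of a turn (60 degrees), so that the thread has caught but is not screwed against its stop. Finish still gripping the plug there, holding it upright, and leave the vial standing where it is in the tray.

Things in the scene. Friction and masses are not known exactly. Their poses are not given: they have to be found in the camera images.
- plug_center (a point): Point on the axis of the port plug, half-way up: 27.5 mm above its flat foot; the plug stands upright in the tray. z up, x along the red wing and through both lugs. The wing is 40 mm long in x, 12 mm thick in y, from 27 to 55 mm above the foot; grip it from above across the 12 mm. Half a turn makes no difference.
- plug_lug_a (a point): Outer end of the plug's +x lug, on its lower face: 15 mm from the plug's axis, 9 mm above the foot. The lug is 7 mm wide and 4 mm thick.
- plug_lug_b (a point): Outer end of the plug's -x lug, on its lower face: 15 mm from the plug's axis, 9 mm above the foot.
- chamber_rim (a point): Centre of the boss's open mouth, level with its rim, 45 mm above the bench; z up, x through the two opposite entry slots, each marked by a red dot on the rim. Bore radius 12.4 mm (1.4 mm clearance round the plug's nose); slots reach 18.5 mm from the axis and are 11 to 13 mm wide: the lugs pass within about 10 degrees of the slot line.
- plug: The port plug, loose, 55 mm tall, about 0.08 kg: steel nose and shank of radius 11 mm (nose tapers over its lowest 5 mm to 7.5 mm) with two lugs, red collar of radius 16.5 mm from 23 to 27 mm above the foot, red wing above. Set on the rim, its lugs' lower faces are at rim level and its nose 9 mm inside. Origin at the centre of its foot, axes as plug_center.
- chamber: Fixed grey block 80 x 80 x 20 mm with an aluminium boss 53 mm in diameter; origin under its centre, axes as chamber_rim. At the slots the plug drops 10 mm; then it turns only clockwise from above (negative about z), sinking up to 0.04 mm a degree (2 mm in 60 degrees), 1.7 mm play up and down; stop about 88 degrees past the slots. 3 to 6 N of push is plenty.
- tray: White open parts tray, fixed, 110 x 190 mm, 20 mm high, walls and floor 4 mm; origin under its centre, y along its length. The plug stands towards one end of it, a vial towards the other.
- vial: Glass vial with a black cap, 21 mm in diameter and 52 mm tall, standing loose at the other end of the tray; leave it. Origin at its foot.
Things that resemble listed ones, but are neither listed nor needed, are in the scene too. Of the things that look like the plug, take the one that is nearest to the robot's base at the start.

How it is judged (in metres and radians):
On the way, in this order (a step that is already met when the one before it is completed fails the run):
1. the plug is gripped and lifted clear of the tray (contact force between the fingers and plug above 1 N and height (world z) of plug_center above 0.075 m), for 0.2 s.
2. the plug stands upright on the boss's rim, its lugs 27 to 80 degrees clockwise of the slots (horizontal distance between plug_center and chamber_rim below 0.006 m and angle between plug_center's own z axis and vertical below 0.12 rad and z of plug_lug_a in the frame of chamber_rim between -0.0035 and 0.004 m and z of plug_lug_b in the frame of chamber_rim between -0.0035 and 0.004 m and contact force between plug and chamber above 0.2 N and angle between the x axis of plug_center and the x axis of chamber_rim, either way round between 0.471 and 1.396 rad and ((x of plug_lug_a in the frame of chamber_rim above 0 m and y of plug_lug_a in the frame of chamber_rim below 0 m) or (x of plug_lug_b in the frame of chamber_rim above 0 m and y of plug_lug_b in the frame of chamber_rim below 0 m))), for 0.2 s.
3. still on the rim, it has been turned backward to within 25 degrees of the slots (horizontal distance between plug_center and chamber_rim below 0.006 m and angle between plug_center's own z axis and vertical below 0.12 rad and z of plug_lug_a in the frame of chamber_rim between -0.0035 and 0.004 m and z of plug_lug_b in the frame of chamber_rim between -0.0035 and 0.004 m and angle between the x axis of plug_center and the x axis of chamber_rim, either way round between 0.122 and 0.436 rad and ((x of plug_lug_a in the frame of chamber_rim above 0 m and y of plug_lug_a in the frame of chamber_rim below 0 m) or (x of plug_lug_b in the frame of chamber_rim above 0 m and y of plug_lug_b in the frame of chamber_rim below 0 m))), for 0.04 s.
4. its lugs have dropped through the slots (horizontal distance between plug_center and chamber_rim below 0.006 m and angle between plug_center's own z axis and vertical below 0.12 rad and z of each of plug_lug_a, plug_lug_b in the frame of chamber_rim below -0.0075 m), for 0.1 s.
At the end, for the whole second after the job is handed in: the plug is still gripped by the fingers, at rest and upright (within 0.12 rad) on the boss's axis (within 6 mm), its lugs 8.5 to 16 mm below the rim and 40 to 80 degrees clockwise of the slots (contact force between the fingers and plug above 1 N and horizontal distance between plug_center and chamber_rim below 0.006 m and angle between plug_center's own z axis and vertical below 0.12 rad and z of plug_lug_a in the frame of chamber_rim between -0.016 and -0.0085 m and z of plug_lug_b in the frame of chamber_rim between -0.016 and -0.0085 m and angle between the x axis of plug_center and the x axis of chamber_rim, either way round between 0.698 and 1.396 rad and ((x of plug_lug_a in the frame of chamber_rim above 0 m and y of plug_lug_a in the frame of chamber_rim below 0 m) or (x of plug_lug_b in the frame of chamber_rim above 0 m and y of plug_lug_b in the frame of chamber_rim below 0 m)) and linear speed of plug below 0.02 m/s); the arm keeps its last pose, push and grip.
It fails at once if the vial in the tray is pushed more than 25 mm or tipped (distance of vial from where it was at the start of the episode above 0.025 m or angle between vial's own z axis and vertical above 0.5 rad).
It also fails if it takes over 51 s, if anything falls off the work surface, if the arm or the gripper's body presses on something with over 40 N, if the wrist force passes 120 N, or if a joint passes its speed limit or range.

### The arm

A 7-joint arm with a two-finger parallel gripper is mounted at the origin on the work surface; the furniture and walls round the work are solid. World frame = base frame: x ahead of the robot, y to its left, z up, the work surface at z = 0. Lengths are in m, angles in degrees, forces in N, time in s.
With the tool pointing down it reaches from about 0.35 to 0.775 m from the base axis. Payload 3.1 kg.
Tool frame: the origin (TCP) lies on the centre line of the jaws, within the pads' length; the fingertips stand 17 mm ahead of it and the grasp point (between the pads) lies 2 mm behind it (robot.tip_reach is the distance from the TCP to the fingertips, in m); z points along the fingers, y is the line along which they close (so a half turn about z gives the same grasp; the last joint's range is limited). The gripper opens to 85 mm and grips with 20 to 120 N. Pads are 22 mm wide; open, the fingers measure 114 mm over their backs; the gripper's body (76 mm by 85 mm) begins 54 mm behind the grasp point. The pads swing forward as they close: fully open they stand 13 mm farther back than shut.
Start: joints at [62.069, 17.813, 0.802, 86.603, -0.252, 75.585, -1.558], TCP at [0.237, -0.496, 0.248] pointing down, gripper open.
Joint ranges: [-154.91, 154.91], [-16.99, 109.72], [-72.82, 74.43], [7.12, 147.25], [-82.49, 262.49], [11.32, 116.49], [-174.64, 174.64]. Speed limits (degrees/s): [159.86, 159.86, 180, 180, 180, 180, 180].

### API

Orientations are given as [roll, pitch, yaw] about the fixed x, y, z axes, in that order (R = Rz(yaw) Ry(pitch) Rx(roll)).
In Python, from station import robot, fingers, vision, workorder, recognise gives the robot as it stands. Calls block until the motion is done:
- robot.move_to(position, orientation): joint-space move of the TCP to a pose.
- robot.line_to(position, orientation=None, velocity=0.15, f_stop=None): straight line of the TCP; orientation=None keeps the orientation; velocity is the mean speed in m/s. With f_stop (N) it stops when the force on the tool has changed by that much, and returns True; else False.
- robot.move_j(angles): joint-space move.
- fingers.gripper_to(opening, force=None): opening from 0.0 (shut) to 1.0 (fully open); force is the grip in N (None keeps the last); returns when the fingers have stopped.
- robot.pause(seconds).
- robot.inverse_kinematics(position, orientation): joint angles nearest the present ones, or None.
- vision.grab_frame(name): name is "side" or "top" or "wrist"; returns the picture (420x560x3 uint8, red, green, blue); there is no depth.
- vision.calibration(name): a dict with "mtx" (3x3 intrinsics, pixels), "k1" (the pictures are not rectified: a ray, as slopes to the right and down, at radius r is drawn at 1 + k1 r^2 times it, then the intrinsics apply), "extrinsics" (4x4, takes a point from world to camera coordinates); the wrist camera has in their place "T_tool_cam" (4x4, takes a point from camera to tool coordinates, whose origin is the TCP and whose axes are the flange's). Camera axes: x right, y up, looking along -z (the intrinsics and any distortion apply to the point x, -y, -z); pixel columns grow to the right and rows downward; lengths in m; the calibration is good to about 2 mm. A picture is of the moment at which its call begins: read the wrist's pose just before it. calibration takes no time and is no camera call.
A pose or a line that the arm cannot do raises robot.PlanningError and nothing moves.
- workorder.close_job(): hands the job in; it is judged then, once.
Trained networks look in the newest picture that a camera, given by its name, has taken for a name from the list of things; names that differ only in an ending like _2 or _b are one class to them, and where a whole thing is asked for, a point or a joint stands for the part that bears it (a point fixed in the world has none). Each returns a list of dicts, best first, with "p" (0 to 1); they miss things now and then, are a little off and sometimes report something else, mostly with a low value. They report only what shows in the picture. A call takes as long as a camera call. They do not tell look-alikes from the thing itself.
- recognise(label, camera): "rect" ([centre column, centre row, width, height] in pixels, round what is visible of it).
Readings, each from a call of its own:
- robot.current_time_s(): time.
- robot.current_joint_positions(): joint angles.
- robot.current_dq(): joint speeds.
- robot.current_joint_torque(): joint torques, N m.
- robot.current_tool_pos(): TCP position.
- robot.current_eef_rot(): TCP orientation.
- robot.current_contact_force(): force on the tool from outside, world axes, zero at the start.
- robot.current_torque(): the same for the moment, N m.
- robot.current_finger_gap(): opening from 0.0 (shut) to 1.0 (fully open).
- robot.current_gripper_force(): force on a finger pad.
Only numpy, scipy, OpenCV 4.12 (cv2) and the standard library are available. Lean on these libraries where they do the work, as an engineer would, in place of code of your own. Each camera call takes 0.05 s, during which the arm holds its last target. There are 200 camera calls.

## Working session

There is one attempt and no reset: what is moved stays moved. The work goes in short steps, each a Python script; the robot and the scene stay as the last script left them, time stands still between calls to the robot, and variables do not carry over. Pictures are saved under pics/ and viewed, at most 10 in all, crops included, and the job is handed in when it is done.

```bash
mkdir -p pics; ls; cat > h.py <<'E'
import numpy as np, cv2
from station import robot, fingers, vision, workorder, recognise
from scipy.spatial.transform import Rotation as R
def save(n,im): cv2.imwrite('pics/'+n+'.png',im[:,:,::-1])
def campose(cam, pose=None):
    c=vision.calibration(cam)
    if 'extrinsics' in c: T=np.linalg.inv(np.array(c['extrinsics']))
    else:
        W=np.eye(4);W[:3,:3]=R.from_euler('xyz',pose[1],degrees=True).as_matrix();W[:3,3]=pose[0]
        T=W@np.array(c['T_tool_cam'])
    return c,T
def pose(): return (np.array(robot.current_tool_pos()),np.array(robot.current_eef_rot()))
def ray(cam,uv,p=None):
    c,T=campose(cam,p);K=np.array(c['mtx'])
    d=np.array([(uv[0]-K[0,2])/K[0,0],(uv[1]-K[1,2])/K[1,1]]);s=d.copy()
    for _ in range(30): s=d/(1+c['k1']*(s@s))
    v=T[:3,:3]@np.array([s[0],-s[1],-1]);return T[:3,3],v/np.linalg.norm(v)
def proj(cam,X,p=None):
    c,T=campose(cam,p);K=np.array(c['mtx']);q=np.linalg.inv(T)@np.append(X,1)
    s=np.array([q[0],-q[1]])/-q[2];s=s*(1+c['k1']*(s@s));return np.array([K[0,0]*s[0]+K[0,2],K[1,1]*s[1]+K[1,2]])
def onz(cam,uv,z,p=None):
    o,v=ray(cam,uv,p);return o+v*(z-o[2])/v[2]
def tri(rays):
    A=np.zeros((3,3));b=np.zeros(3)
    for o,v in rays: P=np.eye(3)-np.outer(v,v);A+=P;b+=P@o
    X=np.linalg.solve(A,b);return X,[np.linalg.norm(np.cross(X-o,v)) for o,v in rays]
E
python3 - <<'E'
from h import *
print(pose(),robot.current_time_s())
ims=[]
for c in ['top','side','wrist']:
    im=vision.grab_frame(c);save(c+'0',im)
    print(c,campose(c,pose())[1][:3].round(3).tolist())
    for l in ['plug','chamber','vial','tray','plug_lug_a']:
        for d in recognise(l,c)[:5]: print(c,l,np.round(d['rect'],1),round(d['p'],2))
E
```

```text
pics
(array([ 0.23687264, -0.49563171,  0.24721586]), array([-1.79865598e+02,  4.34100176e-03,  2.55470849e+01])) 0.0
top [[0.016, 0.99, -0.138, 0.213], [-1.0, 0.016, 0.001, -0.254], [0.003, 0.138, 0.99, 1.12]]
top plug [391.  244.8  14.7  15.7] 0.63
top plug [274.8 192.8  15.7  16.6] 0.6
top chamber [204.8 178.8  47.6  40.1] 0.7
top tray [299.1 191.4  86.2  56.5] 0.79
top plug_lug_a [272.1 192.2  17.8  20.3] 0.77
top plug_lug_a [393.8 243.2  17.6  16.3] 0.53
side [[0.951, 0.162, -0.262, 0.148], [-0.308, 0.472, -0.826, -0.943], [-0.011, 0.866, 0.499, 0.484]]
side plug [302.9 209.8  18.7  21. ] 0.75
side plug [296.4 298.6  18.7  36.1] 0.58
side vial [327.  239.3  10.   30.6] 0.74
side plug_lug_a [303.  208.8  15.7  24.3] 0.92
side plug_lug_a [294.9 300.4  19.3  35.5] 0.59
wrist [[0.431, 0.868, 0.247, 0.299], [-0.902, 0.415, 0.118, -0.466], [-0.0, -0.274, 0.962, 0.374]]
wrist tray [214.4   8.8  39.4  17.5] 0.7
wrist plug_lug_a [297.9 122.3  32.5  42.3] 0.82
```

View pics/top0.png

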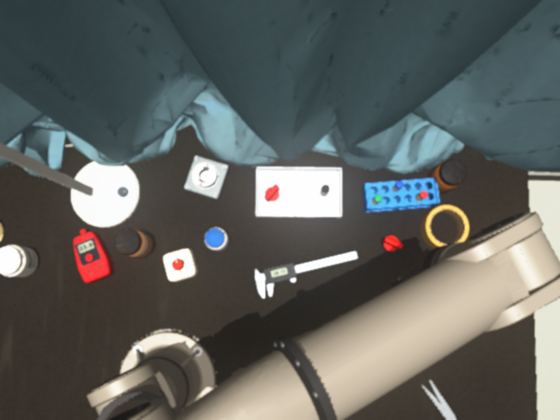

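View pics/side0.png

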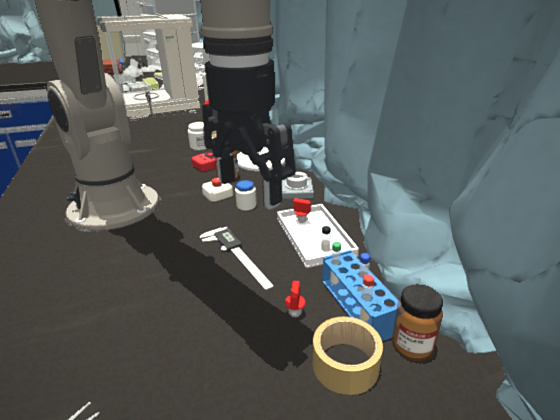

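The top view shows the tray plug at (272,192), with the vial at (325,190) and the chamber at (206,177). A look-alike stands outside the tray at (392,243), farther from the base, so I'll take the tray plug. Next, rough positions, then close wrist views.

```bash
python3 - <<'E'
from h import *
print(np.array(vision.calibration('wrist')['mtx']).round(1).tolist(),vision.calibration('wrist')['T_tool_cam'])
t=ray('top',(273.5,192.5)); s=ray('side',(303,209))
print(tri([t,s]), onz('top',(205,178),.04), onz('top',(325,189),.05))
print('other',tri([ray('top',(392,244)),ray('side',(295.5,299))]))
P=onz('top',(273.5,192.5),.05);C=onz('top',(205,178),.045)
for i,(X,yaw,dx) in enumerate([(P,0,0),(C,0,0)]):
    for k,o in enumerate([(-0.075,0.0),(-0.075,-0.06)] if i else [(-0.075,0.0),(-0.075,0.06)]):
        robot.move_to([X[0]+o[0]+dx,X[1]+o[1],0.235],[180,0,yaw])
        p=pose();im=vision.grab_frame('wrist');save(f'w{i}{k}',im);np.save(f'w{i}{k}.npy',np.array(p))
        print(i,k,p,robot.current_time_s())
        for l in (['plug','vial'] if i==0 else ['chamber']):
            for d in recognise(l,'wrist')[:3]: print(l,np.round(d['rect'],1),round(d['p'],2))
a=[cv2.imread(f'pics/w{n}.png') for n in ['00','10']]
cv2.imwrite('pics/both.png',cv2.resize(np.vstack(a),None,fx=.71,fy=.71))
E
```

```text
[[327.0, 0.0, 281.6], [0.0, 327.0, 209.7], [0.0, 0.0, 1.0]] [[-1.35757507e-05  9.61782183e-01  2.73815692e-01  6.84039248e-02]
 [ 9.99999878e-01 -1.22362145e-04  4.79378955e-04 -3.52247311e-04]
 [ 4.94562813e-04  2.73815664e-01 -9.61782063e-01 -1.25747928e-01]
 [ 0.00000000e+00  0.00000000e+00  0.00000000e+00  1.00000000e+00]]
(array([ 0.40823177, -0.22404856,  0.04022197]), [np.float64(0.00016063836530378096), np.float64(0.0001606383653037042)]) [ 0.4380002  -0.07325051  0.04      ] [ 0.41583235 -0.33543533  0.05      ]
other (array([ 0.3015091 , -0.48304933,  0.03436343]), [np.float64(0.0013659417295232628), np.float64(0.00136594172952326)])
0 0 (array([ 0.33125413, -0.22548019,  0.23528375]), array([ 1.79940101e+02, -3.23318533e-02, -6.83906278e-02])) 2.0583
plug [531.4 212.4  57.2  37.7] 0.78
plug [123.3  64.2  98.6 111.5] 0.62
plug [274.2 105.9  35.5  39.7] 0.56
vial [398.6  97.5  39.5  26. ] 0.55
0 1 (array([ 0.33148157, -0.16382736,  0.23511224]), array([ 1.79968338e+02, -1.49046931e-02,  9.83610472e-02])) 2.5583
plug [341.9 105.   41.1  38.9] 0.65
plug [557.5 206.9   5.   12.6] 0.36
plug [400.6  96.8 208.6 121.4] 0.22
vial [463.6  96.8  47.5  25.3] 0.96
1 0 (array([ 0.36228689, -0.07422383,  0.23499735]), array([1.79974998e+02, 4.31665998e-03, 4.94213198e-02])) 3.175
chamber [276.6  98.4  97.5 105.8] 0.88
chamber [469.6 128.4 180.7 115.9] 0.23
1 1 (array([ 0.3611817 , -0.13688138,  0.23476324]), array([-1.79973422e+02,  3.33358332e-02, -4.20978136e-01])) 3.625
chamber [214.7  97.4  96.9 104.6] 0.94
```

View pics/both.png

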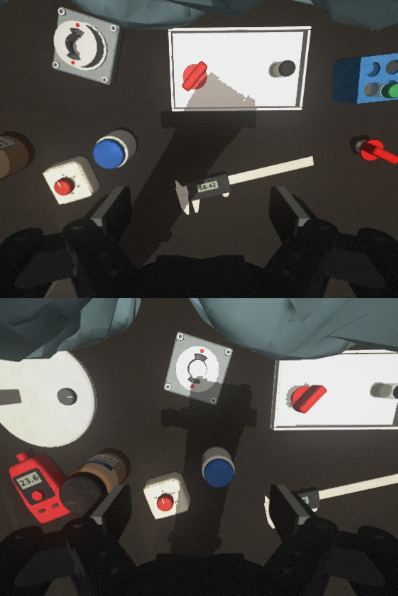

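The upper half shows the plug in the tray at about (194,75) with its wing oblique, and the vial at (282,69). The lower half shows the chamber with red dots at (202,350) and (192,386). I'll take nearer views, fit the plug's red silhouette, and triangulate the dots.

```bash
python3 - <<'E'
from h import *
P=np.array([.408,-.224]);C=np.array([.438,-.073])
for n,X in [('c',C),('p',P)]:
    for k,o in enumerate([(-.045,.035),(-.045,-.035),(-.005,0)]):
        robot.move_to([X[0]+o[0],X[1]+o[1],0.2],[180,0,0]);robot.pause(.15)
        p=pose();im=vision.grab_frame('wrist');save(f'{n}{k}',im);np.save(f'{n}{k}.npy',np.array(p))
        hsv=cv2.cvtColor(im,cv2.COLOR_RGB2HSV)
        m=(((hsv[...,0]<9)|(hsv[...,0]>171))&(hsv[...,1]>130)&(hsv[...,2]>60)).astype(np.uint8)
        q=proj('wrist',[*X,.045],p);print(n,k,q.round())
        N,lab,st,ce=cv2.connectedComponentsWithStats(m)
        for j in range(1,N):
            if st[j,4]>4 and np.linalg.norm(ce[j]-q)<75: print('  ',st[j],ce[j].round(1))
print(robot.current_time_s())
a=[cv2.imread(f'pics/{n}.png')[:,100:460] for n in ['c0','c1','p0','p1']]
cv2.imwrite('pics/four.png',cv2.resize(np.vstack([np.hstack(a[:2]),np.hstack(a[2:])]),None,fx=.71,fy=.71))
E
```

```text
c 0 [322. 145.]
   [325 107   5   5  20] [327.  109.1]
   [309 160   5   4  16] [311.  161.5]
c 1 [241. 145.]
   [242 107   5   5  20] [244.3 109.1]
   [230 160   4   4  15] [231.4 161.6]
c 2 [281. 191.]
   [284 156   4   4  15] [285.4 157.4]
   [269 204   5   4  16] [271.  205.5]
p 0 [324. 146.]
   [ 299  126   41   43 1096] [317.  145.7]
p 1 [243. 146.]
   [ 216  126   41   43 1190] [236.5 146.3]
p 2 [281. 191.]
7.4
```

View pics/four.png

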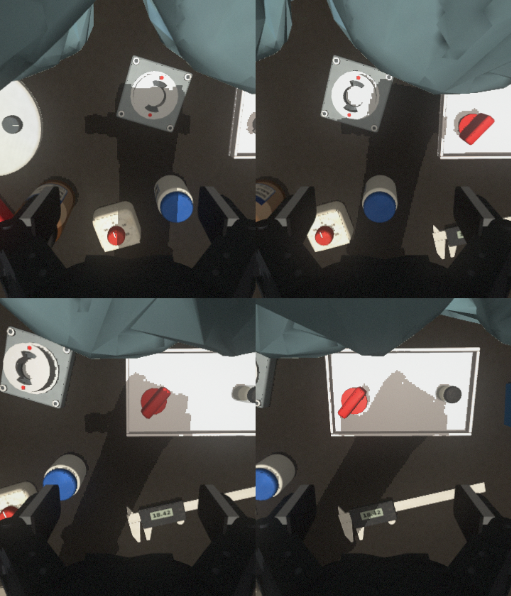

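The dots show clearly at (327,109) and (311,161) in c0. The plug's red shape is centred at (317,146) in p0 and (236,146) in p1. Now the triangulation and the silhouette fit.

```bash
cat > fit.py <<'E'
from h import *
from scipy.optimize import minimize
def L(n): return tuple(np.load(n+'.npy'))
D=[[(327,109.1),(244.3,109.1),(285.4,157.4)],[(311,161.5),(231.4,161.6),(271,205.5)]]
d=[tri([ray('wrist',uv,L(f'c{k}')) for k,uv in enumerate(u)]) for u in D]
print(d); a,b=d[0][0],d[1][0]; c=(a+b)/2;v=a-b
print('chamber',c,np.linalg.norm(v),np.degrees(np.arctan2(v[1],v[0])))
z=[[onz('wrist',uv,.045,L(f'c{k}')) for k,uv in enumerate(u)] for u in D]
print(np.round(z,4).tolist())
ms=[]
for k in (0,1):
    im=cv2.cvtColor(cv2.imread(f'pics/p{k}.png'),cv2.COLOR_BGR2HSV)
    m=(((im[...,0]<9)|(im[...,0]>171))&(im[...,1]>130)&(im[...,2]>35)).astype(np.uint8)
    N,lab,st,ce=cv2.connectedComponentsWithStats(m);q=proj('wrist',[.408,-.224,.045],L(f'p{k}'))
    j=min(range(1,N),key=lambda j:np.linalg.norm(ce[j]-q)-st[j,4]/20);print(st[j]);m=(lab==j).astype(np.float32);ms.append(cv2.resize(m,None,fx=4,fy=4,interpolation=cv2.INTER_NEAREST))
th=np.linspace(0,2*np.pi,32)
def model(x):
    c,s=np.cos(x[3]),np.sin(x[3]);out=[]
    w=np.array([[sx*.02,sy*.006,zz] for sx in(-1,1) for sy in(-1,1) for zz in(.027,.055)])
    cy=np.array([[.0165*np.cos(t),.0165*np.sin(t),zz] for t in th for zz in(.023,.027)])
    for g in (w,cy): out.append(np.c_[c*g[:,0]-s*g[:,1]+x[0],s*g[:,0]+c*g[:,1]+x[1],g[:,2]+x[2]])
    return out
def cost(x):
    e=0
    for k in (0,1):
        im=np.zeros_like(ms[k])
        for g in model(x):
            uv=np.array([proj('wrist',X,L(f'p{k}')) for X in g])*4+1.5
            cv2.fillConvexPoly(im,cv2.convexHull(np.round(uv*16).astype(np.int32)),1,shift=4)
        e+=np.abs(im-ms[k]).sum()/ms[k].sum()
    return e
best=None
for y0 in (30,50,70,-50):
    x0=np.array([.405,-.222,.004,np.radians(y0)])
    S=np.vstack([x0]+[x0+np.eye(4)[i]*[.004,.004,.004,.2][i] for i in range(4)])
    r=minimize(cost,x0,method='Nelder-Mead',options=dict(initial_simplex=S,maxfev=160));print(y0,r.fun,r.x[:3].round(4),np.degrees(r.x[3]).round(1))
E
python3 fit.py
```

```text
[(array([ 0.46712446, -0.07654362,  0.04526341]), [np.float64(0.0001722027175901581), np.float64(4.724138619288746e-05), np.float64(0.00019020615959030853)]), (array([ 0.42438281, -0.06415821,  0.04516821]), [np.float64(0.0001373206168507224), np.float64(0.0001292698922983184), np.float64(0.00018605504671681484)])]
chamber [ 0.44575363 -0.07035091  0.04521581] 0.04450007559913045 -16.160196416486947
[[[0.4672, -0.0764, 0.045], [0.4672, -0.0765, 0.045], [0.467, -0.0767, 0.045]], [[0.4244, -0.0643, 0.045], [0.4242, -0.0641, 0.045], [0.4244, -0.064, 0.045]]]
[ 299  126   41   43 1096]
[ 216  126   41   43 1190]Traceback (most recent call last):
  File "fit.py", line 36, in <module>
    r=minimize(cost,x0,method='Nelder-Mead',options=dict(initial_simplex=S,maxfev=160));print(y0,r.fun,r.x[:3].round(4),np.degrees(r.x[3]).round(1))
    res = _minimize_neldermead(fun, x0, args, callback, bounds=bounds,
                               **options)
    fxr = func(xr)
    fx = function(np.copy(x), *(wrapper_args + args))
  File "fit.py", line 28, in cost
    uv=np.array([proj('wrist',X,L(f'p{k}')) for X in g])*4+1.5
                 ~~~~^^^^^^^^^^^^^^^^^^^^^^
  File "h.py", line 19, in proj
    c,T=campose(cam,p);K=np.array(c['mtx']);q=np.linalg.inv(T)@np.append(X,1)
        ~~~~~~~^^^^^^^
  File "h.py", line 6, in campose
    c=vision.calibration(cam)
ValueError: time passes only in moves, steps and waits
```

The dots agree to 0.2 mm, and their height is right at 45.2 mm. The calibration call seems to be limited, so I'll cache it.

```bash
sed -i "s/^def campose/CAL={}\ndef campose/; s/    c=vision.calibration(cam)/    if cam not in CAL: CAL[cam]=vision.calibration(cam)\n    c=CAL[cam]/" h.py; sed -i 's/^def L(n).*/import functools\n@functools.cache\ndef L(n): return tuple(np.load(n+".npy"))/' fit.py; python3 fit.py | tail -4
```

```text
30 0.9299523234367371 [ 0.4066 -0.2189 -0.0097] 58.7
50 0.941720724105835 [ 0.407  -0.2183 -0.0025] 59.3
70 0.36727604269981384 [ 0.4072 -0.2184 -0.0023] 139.7
-50 0.3694053888320923 [ 0.4071 -0.2184 -0.0021] -41.4
```

```bash
cat >> fit.py <<'E'
x=r.x
tiles=[]
for k in (0,1):
    im=cv2.imread(f'pics/p{k}.png');q=proj('wrist',[.407,-.2185,.03],L(f'p{k}')).astype(int)
    big=cv2.resize(im,None,fx=6,fy=6,interpolation=cv2.INTER_NEAREST);raw=big.copy()
    xx=x.copy();xx[2]=.004
    for g in model(xx):
        uv=np.array([proj('wrist',X,L(f'p{k}')) for X in g])*6+2.5
        cv2.polylines(big,[cv2.convexHull(np.round(uv).astype(np.int32))],True,(255,0,0))
    m=cv2.resize(ms[k],None,fx=1.5,fy=1.5,interpolation=cv2.INTER_NEAREST).astype(np.uint8)
    cv2.drawContours(big,cv2.findContours(m,0,2)[0],-1,(0,255,0))
    s=np.s_[(q[1]-32)*6:(q[1]+16)*6+96,(q[0]-32)*6:(q[0]+32)*6]
    tiles.append(np.hstack([raw[s],big[s]]))
cv2.imwrite('pics/ov.png',cv2.resize(np.vstack(tiles),(768,590)))
E
sed -i 's/for y0 in (30,50,70,-50)/for y0 in (-50,)/' fit.py; python3 fit.py | tail -1
```

```text
-50 0.3694053888320923 [ 0.4071 -0.2184 -0.0021] -41.4
```

View pics/ov.png

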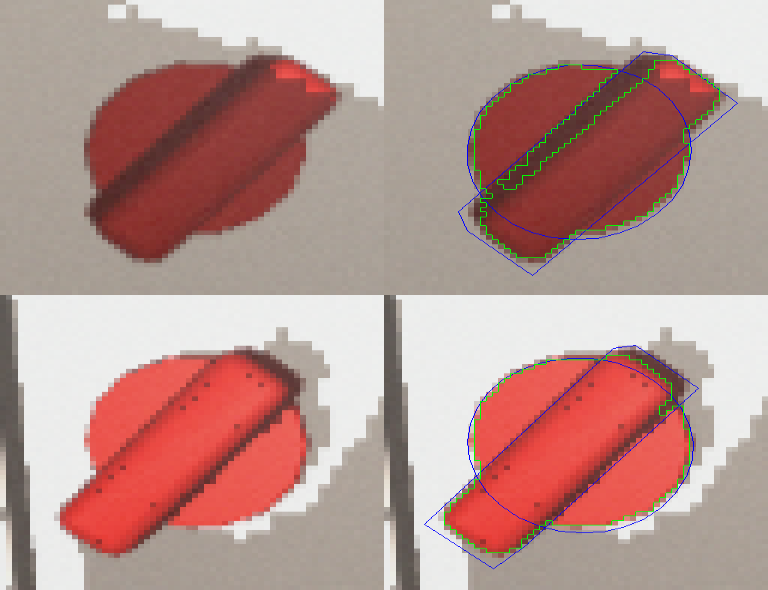

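The model outline matches both views with the foot at 4 mm, the tray floor height. That puts the plug at (0.407, -0.218) with its wing at about -41°. Next I'll check joint 7 for the whole sequence, then grasp.

```bash
python3 - <<'E'
from h import *
C=[.4458,-.0704]
for off in (0,180):
    print([None if q is None else np.round(q,0).tolist() for q in [robot.inverse_kinematics([.407,-.2184,.051],[180,0,off-41.4])]+[robot.inverse_kinematics([*C,z],[180,0,off+y]) for y,z in ((-61,.12),(-61,.09),(-8,.08),(-76,.078))]])
fingers.gripper_to(0.6,60)
o=[180,0,-41.4]
robot.move_to([.407,-.2184,.13],o)
print(robot.line_to([.407,-.2184,.051],velocity=.1,f_stop=6),pose(),robot.current_contact_force())
fingers.gripper_to(0.0,60)
print(robot.current_finger_gap(),robot.current_gripper_force(),robot.current_contact_force(),robot.current_time_s())
E
```

```text
[[33.0, 21.0, -8.0, 114.0, 4.0, 45.0, -109.0], [18.0, 14.0, -13.0, 112.0, 4.0, 55.0, -148.0], [18.0, 16.0, -13.0, 113.0, 5.0, 51.0, -149.0], [22.0, 18.0, -18.0, 114.0, 7.0, 49.0, -98.0], [16.0, 17.0, -10.0, 114.0, 4.0, 49.0, -163.0]]
[[50.0, 23.0, -30.0, 113.0, 16.0, 47.0, 60.0], [34.0, 16.0, -32.0, 111.0, 10.0, 56.0, 26.0], [33.0, 19.0, -32.0, 113.0, 13.0, 52.0, 24.0], [39.0, 21.0, -39.0, 113.0, 17.0, 51.0, 73.0], [32.0, 20.0, -30.0, 114.0, 13.0, 50.0, 9.0]]
False (array([ 0.40760678, -0.21868214,  0.0515805 ]), array([-1.79979311e+02, -7.97881124e-02, -4.13928163e+01])) [-0.10370879 -0.4341299   0.50423507]
0.12740781604650833 58.85104179382324 [-1.02720476 -0.56399736  3.29544156] 9.95
```

```bash
python3 - <<'E'
from h import *
robot.line_to([.407,-.2184,.135],velocity=.12);robot.pause(.2)
print(robot.current_finger_gap(),robot.current_gripper_force(),robot.current_contact_force())
p=pose();im=vision.grab_frame('wrist');save('lift',im);np.save('lift.npy',np.array(p));print(p)
b=cv2.resize(im,None,fx=2,fy=2,interpolation=cv2.INTER_CUBIC)[:,:,::-1].copy()
M=R.from_euler('xyz',p[1],degrees=True).as_matrix();th=np.linspace(0,6.283,40)
def T(x,y,z): # plug frame, foot 47.6mm below tcp
    return p[0]+M@np.array([x,-y,.0476-z])
for dx,col in ((0,(255,0,0)),(.003,(0,255,0))):
    for pts in ([T(.0165*np.cos(t)+dx,.0165*np.sin(t),.027) for t in th],[T(sx*.02+dx,sy*.006,.055) for sx,sy in((-1,-1),(1,-1),(1,1),(-1,1))]):
        uv=np.array([proj('wrist',X,p) for X in pts])*2+.5
        cv2.polylines(b,[np.round(uv).astype(np.int32)],True,col)
q=(proj('wrist',T(0,0,.03),p)*2).astype(int);print(q/2)
s=b[max(0,q[1]-150):q[1]+150,q[0]-200:q[0]+200];cv2.imwrite('pics/liftov.png',cv2.resize(s,None,fx=1.9,fy=1.9))
E
```

```text
0.12989826492874268 58.3953720331192 [-0.19006281  0.18472431 -0.68863591]
(array([ 0.40638765, -0.21807341,  0.13411084]), array([ 1.79977000e+02,  1.11255330e-01, -4.13984098e+01]))
[279.5 265.5]
```

View pics/liftov.png

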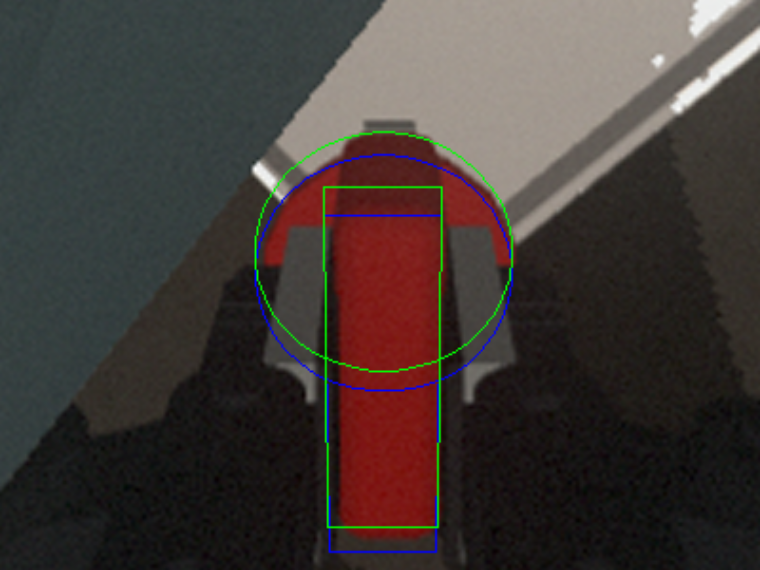

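The plug is held square in the jaws, perhaps 1 mm forward along the tool's x axis. Now I'll move over the boss and go down by feel.

```bash
cat >> h.py <<'E'
def F(): return np.round(robot.current_contact_force(),1)
def st(): 
    p=pose();print(p[0].round(4),p[1].round(1)[2],'F',F(),'M',np.round(robot.current_torque(),2),'t',robot.current_time_s())
PHI=-16.16
E
python3 - <<'E'
from h import *
o=[180,0,PHI-45]; X=[.4455,-.0698]
robot.move_to([*X,.13],o);robot.line_to([*X,.106],velocity=.08);robot.pause(.2);st()
print(robot.line_to([*X,.0826],velocity=.02,f_stop=4));st();robot.pause(.2);st()
E
```

```text
[ 0.446  -0.0701  0.1065] -61.2 F [-0.4 -0.  -0.8] M [-0.    0.03 -0.01] t 12.4
True
[ 0.4453 -0.0698  0.0835] -61.2 F [-0.2 -0.8  4.7] M [ 0.05 -0.   -0.  ] t 13.45
[ 0.4453 -0.0698  0.0834] -61.2 F [0.1 0.7 5. ] M [-0.01  0.03 -0.02] t 13.65
```

The plug is seated on the rim at the expected height with 5 N of push and no side load. I'll turn it back and watch the force.

```bash
python3 - <<'E'
from h import *
X=[.4455,-.0698]; z=.0833
for a in (-38,-30,-24,-20):
    t=robot.current_time_s();robot.line_to([*X,z],[180,0,PHI+a],velocity=.05);print(a,z,end=' ');st()
    f=F()[2]
    if f<3: z-=.0003
    if f>7: z+=.0003
E
```

```text
-38 0.0833 [ 0.4459 -0.0698  0.0835] -54.3 F [-0.1  0.1  2.6] M [ 0.04 -0.07  0.04] t 13.925
-30 0.083 [ 0.4459 -0.0699  0.0834] -46.4 F [-0.9 -0.2  4.6] M [0.02 0.04 0.05] t 14.2167
-24 0.083 [ 0.4459 -0.0699  0.0833] -40.4 F [-0.4  0.5  5.3] M [-0.13 -0.02  0.03] t 14.475
-20 0.083 [ 0.4458 -0.0699  0.0831] -36.4 F [-0.2  0.5  4.6] M [-0.1  -0.06  0.04] t 14.725
```

```bash
python3 - <<'E'
from h import *
X=[.4455,-.0698]; z=.083
robot.pause(.2);st()
for a in (-16,-13,-10,-8,-6,-4,-2,0,2,4,6,8):
    robot.line_to([*X,z],[180,0,PHI+a],velocity=.05);robot.pause(.05);print(a,z,end=' ');st()
    f=F()[2]
    if f<1.5 or abs(a)<=6:
        hit=robot.line_to([*X,.0706],velocity=.03,f_stop=5);print('down',hit,end=' ');st()
        z=robot.current_tool_pos()[2]-.0002
        if z<.077: break
    elif f<3.5: z-=.0003
    elif f>7: z+=.0003
E
```

```text
[ 0.4457 -0.0699  0.0831] -36.3 F [ 1.  -0.1  5.5] M [-0.13 -0.16  0.  ] t 14.925
-16 0.083 [ 0.4454 -0.0698  0.0827] -32.3 F [0.2 0.  1.4] M [-0.15 -0.19  0.05] t 15.225
down True [ 0.4455 -0.0697  0.0804] -32.2 F [ 2.5 -0.1 -5.4] M [-0.01 -0.58  0.26] t 15.4583
-13 0.08017296738456328 [ 0.4448 -0.0693  0.0796] -29.2 F [ 0.8  1.7 -3.3] M [ 0.11 -0.2   0.02] t 15.7583
down True [ 0.4457 -0.0699  0.0733] -29.2 F [ 0.7 -0.4  3.5] M [ 0.04  0.08 -0.04] t 16.0583
```

It dropped through the slots: 10 mm down, and now on the seat at 0.0733. Turning forward, with the height following the thread.

```bash
python3 - <<'E'
from h import *
X=[.4455,-.0698]; z=.0733
robot.pause(.15);st()
for a in (-18,-24,-30,-36,-42,-48,-54,-60,-63):
    robot.line_to([*X,z],[180,0,PHI+a],velocity=.05);robot.pause(.05);print(a,round(z,4),end=' ');st()
    f=F()
    if abs(robot.current_torque()[2])>1 or np.abs(f).max()>20: print('stop');break
    z-=.00024
    if f[2]<2: z-=.0002
    elif f[2]>6: z+=.0003
print(robot.current_gripper_force(),robot.current_finger_gap())
E
```

```text
[ 0.4457 -0.0699  0.0733] -29.2 F [ 0.9 -1.2  4.2] M [-0.16  0.01  0.06] t 16.2083
-18 0.0733 [ 0.4455 -0.07    0.0732] -34.1 F [ 0.9 -1.1  1.8] M [-0.18 -0.09 -0.02] t 16.5083
-24 0.0729 [ 0.4454 -0.0701  0.0729] -40.0 F [-1.  -2.   2.8] M [-0.33  0.09  0.03] t 16.8167
-30 0.0726 [ 0.4454 -0.07    0.0727] -46.0 F [-0.3 -1.9  4. ] M [-0.43  0.21  0.05] t 17.125
-36 0.0724 [ 0.4455 -0.07    0.0724] -52.0 F [-1.6 -2.1  4. ] M [-0.47  0.26  0.06] t 17.4333
-42 0.0721 [ 0.4455 -0.0697  0.0722] -58.0 F [-1.2 -1.1  5.2] M [-0.32  0.27  0.05] t 17.7417
-48 0.0719 [ 0.4457 -0.0697  0.0719] -64.0 F [-0.9 -1.   5.1] M [-0.31  0.16  0.01] t 18.05
-54 0.0717 [ 0.4456 -0.0696  0.0717] -70.0 F [-0.4 -0.2  5.2] M [-0.22  0.21  0.03] t 18.3583
-60 0.0714 [ 0.4457 -0.0697  0.0715] -76.0 F [-0.5 -0.8  4.7] M [-0.18  0.17 -0.03] t 18.6667
-63 0.0712 [ 0.4456 -0.0697  0.0713] -79.1 F [-0.9  0.   4.8] M [-0.22  0.19 -0.05] t 18.9667
59.99748408794403 0.12770888551102552
```

```bash
python3 - <<'E'
from h import *
im=vision.grab_frame('wrist');save('end',im[180:400,150:430]);st()
E
```

```text
[ 0.4456 -0.0697  0.0713] -79.1 F [-0.8 -1.8  4.9] M [-0.22  0.22  0.03] t 19.0167
```

View pics/end.png

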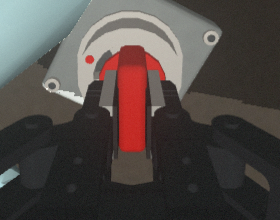

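The picture shows the plug seated in the boss and gripped. The wing points up the image and the red dot is at (90,60), so the wing is about 60° clockwise of the slot. Handing in.

```bash
python3 -c "
from h import *
print(workorder.close_job())"
```

```text
the job is handed in; nothing more can be done
None
```

The plug is in the chamber with its thread caught, about 60° clockwise of the slots and still gripped upright; the vial was not touched, and the job was handed in at about 19 s (no verdict came back).

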